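Sort the samples for the courier

TASK

Get the sample desk ready for the courier: stand the two lidded specimen cups in the tray with two large bays, one cup to a bay, stand the slim sample tube in one of the small bays of the three-bay rack, and lay the flat slide mailer in the shallow undivided tray. Take the clipboard out of the file sorter and lean it, clip end up, against the long side of the transport box that faces the robot, so that it rests there safely by itself. Keep the cups and the tube upright all the time and set them down, do not drop them.

Things in the scene. Friction and masses are not known exactly. Their poses are not given: they have to be found in the camera images.
- cup_a: Lidded specimen cup, one of two alike: frosted body 44 mm across at the foot and 49 mm higher up, with a white screw lid 54 mm across and 16 mm high on top; 62 mm high in all, about 60 g. Stands upright on the desk. Origin at the centre of its underside, z up.
- cup_b: Lidded specimen cup, one of two alike: frosted body 44 mm across at the foot and 49 mm higher up, with a white screw lid 54 mm across and 16 mm high on top; 62 mm high in all, about 60 g. Stands upright on the desk. Origin at the centre of its underside, z up.
- tube: Slim screw-cap sample tube, standing upright on the desk: frosted body 28 mm across with a flat foot and a paper label, white cap 32 mm across over the top 20 mm; 95 mm high, about 35 g. Origin at the centre of its underside, z up.
- mailer: Slide mailer, a flat frosted plastic box 84 mm long (its x axis), 32 mm wide (y) and 16 mm thick (z), with a paper label on top, lying on the desk; about 40 g. Origin at the centre of its underside, z up.
- clipboard: Aluminium storage clipboard, a rigid flat box 150 mm wide (its x axis), 16 mm thick (y), 220 mm tall (z), about 350 g, upright in the file sorter. A steel clip 90 mm wide, 6 mm thick covers the top 45 mm of its -y face, flush with the top edge: at the top middle it is 22 mm thick, from y = -14 to +8 mm. Origin: centre of its bottom edge, mid-thickness of the 16 mm box, z up.
- sorter: Fixed black wire file sorter, 170 mm (its x axis, along the slots) x 100 mm, three slots. The clipboard stands loose in the middle one, 22 mm wide, its foot 4 mm above the desk, axes along the sorter's. The wires are 73 mm high, the pad in the slot beside it 104 mm: lift the clipboard straight up until its foot is over 80 mm high. Origin: centre of its underside.
- cup_tray: Grey plastic tray for the cups, 170 mm long (x), 96 mm wide (y), 28 mm high, walls and floor 3 mm. A wall across the middle (at x = 0) makes two equal bays of 80 x 90 mm, centred at x = -42 mm and x = +42 mm. Fixed to the desk, its long side along its x axis. Origin at the centre of its underside, z up. It may be in any of three places in the middle of the desk, slightly turned.
- tube_rack: Grey plastic rack for tubes, 150 mm long (x), 52 mm wide (y), 40 mm high, walls and floor 3 mm. Two walls across it make three equal bays of about 46 x 46 mm in a row, centred at x = -49, 0 and +49 mm. Fixed to the desk, its long side along its x axis. Origin at the centre of its underside, z up. It may be in any of three places in the middle of the desk, slightly turned.
- slide_tray: Grey plastic tray for slide mailers, shallow and undivided, 160 mm long (x), 98 mm wide (y), 14 mm high, walls and floor 3 mm. Fixed to the desk, its long side along its x axis. Origin at the centre of its underside, z up. It may be in any of three places in the middle of the desk, slightly turned.
- transport_box: Insulated sample transport box, closed, pale plastic, fixed at the back left of the desk: 160 mm deep (its x axis), 250 mm wide (y) and 130 mm high, with a black carry handle on the lid up to 146 mm high and a latch on each end. Its flat long side at x = -80 mm faces the robot and is upright. Origin at the centre of its underside, z up.
Mind the look-alikes: they are no part of the job. Leave any pink or purple look-alike of the mailer alone.

How it is judged (in metres and radians):
At the end, for the whole second after the job is handed in: Cups upright (0.15 rad) on the floor of a bay each of the two-bay tray, tube likewise in a bay of the rack, mailer flat (0.08 rad) in the undivided tray; clipboard clip end up, foot on the desk, leaning 0.07-0.55 rad on the box's near side, parallel within 0.25 rad; all released, at rest ((((x of cup_a in the frame of cup_tray between 0 and 0.085 m and y of cup_a in the frame of cup_tray between -0.048 and 0.048 m and z of cup_a in the frame of cup_tray below 0.01 m) and (x of cup_b in the frame of cup_tray between -0.085 and 0 m and y of cup_b in the frame of cup_tray between -0.048 and 0.048 m and z of cup_b in the frame of cup_tray below 0.01 m)) or ((x of cup_a in the frame of cup_tray between -0.085 and 0 m and y of cup_a in the frame of cup_tray between -0.048 and 0.048 m and z of cup_a in the frame of cup_tray below 0.01 m) and (x of cup_b in the frame of cup_tray between 0 and 0.085 m and y of cup_b in the frame of cup_tray between -0.048 and 0.048 m and z of cup_b in the frame of cup_tray below 0.01 m))) and angle between each of cup_a, cup_b, tube's own z axis and vertical below 0.15 rad and x of tube in the frame of tube_rack between -0.075 and 0.075 m and y of tube in the frame of tube_rack between -0.026 and 0.026 m and z of tube in the frame of tube_rack below 0.01 m and x of mailer in the frame of slide_tray between -0.08 and 0.08 m and y of mailer in the frame of slide_tray between -0.049 and 0.049 m and z of mailer in the frame of slide_tray below 0.022 m and angle between the z axis of mailer and the z axis of slide_tray, either way round below 0.08 rad and height (world z) of clipboard below 0.02 m and angle between clipboard's own z axis and vertical between 0.07 and 0.55 rad and angle between the x axis of clipboard and the y axis of transport_box, either way round below 0.25 rad and x of clipboard in the frame of transport_box below -0.08 m and y of clipboard in the frame of transport_box between -0.125 and 0.125 m and contact force between clipboard and transport_box above 0.03 N and linear speed of each of cup_a, cup_b, tube, mailer, clipboard below 0.02 m/s and angular speed of each of cup_a, cup_b, tube, mailer, clipboard below 0.2 rad/s); the robot touches nothing.
It fails at once if a cup or the tube is tipped by more than 0.8 rad (angle between any of cup_a, cup_b, tube's own z axis and vertical above 0.8 rad).
It fails at once if a cup or the tube falls freely with its foot more than 50 mm above the desk ((height (world z) of cup_a above 0.05 m and contact force between cup_a and anything else below 0.005 N) or (height (world z) of cup_b above 0.05 m and contact force between cup_b and anything else below 0.005 N) or (height (world z) of tube above 0.05 m and contact force between tube and anything else below 0.005 N)).
It also fails if it takes over 125 s, if anything falls off the work surface, if the arm or the gripper's body presses on something with over 40 N, if the wrist force passes 120 N, or if a joint passes its speed limit or range.

ROBOT

A 6-joint arm with a two-finger parallel gripper is mounted at the origin on the work surface. World frame = base frame: x ahead of the robot, y to its left, z up, the work surface at z = 0. Lengths are in m, angles in degrees, forces in N, time in s.
With the tool pointing down it reaches from about 0.35 to 0.875 m from the base axis. Payload 15.5 kg.
Tool frame: the origin (TCP) lies midway between the tips of the shut fingers; the grasp point (between the pads) lies env.grasp_offset behind it (env.grasp_offset is the distance from the TCP to the grasp point, in m); z points along the fingers, y is the line along which they close (so a half turn about z gives the same grasp; the last joint's range is limited). The gripper opens to 85 mm and grips with 20 to 120 N. Pads are 22 mm wide; open, the fingers measure 114 mm over their backs; the gripper's body (76 mm by 85 mm) begins 54 mm behind the grasp point. The pads swing forward as they close: fully open they stand 13 mm farther back than shut.
Start: joints at [-69.242, 28.281, 77.091, -0, 74.628, -5.472], TCP at [0.276, -0.561, 0.231] pointing down, gripper open.
Joint ranges: [-166.48, 166.48], [-47.26, 123.95], [12.59, 153.08], [-70.14, 250.14], [6.76, 159.57], [-176.63, 176.63]. Speed limits (degrees/s): [108.29, 108.29, 147.25, 172.46, 172.46, 172.46].

INTERFACE

Orientations are given as a 3x3 rotation matrix whose columns are the frame's x, y, z axes.
In Python, from station import env gives the robot as it stands. The module is installed in compiled form; this text tells all that it offers.
- The arm moves only by the shell command python3 -m pendant 'ROWS' [FORCE]. ROWS is JSON, a list of rows, each an object of numbers: "dx", "dy", "dz": the shift along the world's x, y, z in mm; "rx", "ry", "rz": the turn, a rotation vector about the world's x, y, z in rad; "grip": the opening in per cent of the stroke, from 0 (shut) to 100 (fully open). A call has 1 to 20 rows; each row is the pose to reach, as a shift and turn from the pose commanded when the call began; what a row does not reach only later rows make up. A row lasts 1/12 s, in which the tool goes at most 41.7 mm and 7.16 degrees, less where a joint would pass 70% of its speed; a pose out of reach is approached as far as the arm can. A call with a gripper value outside its range is refused whole. The fingers move at their own pace and stop on an object; FORCE is the grip in N (left out, the last holds). Time passes only in rows, so rows that repeat a pose let the fingers close. It gives the time, the measured TCP pose, the force, the opening and the grip force at its end, in the units of the state.
- env.observe(): the state, without advancing time (a new reading comes with each control period).
- env.capture(name): name is "side" or "top" or "wrist"; returns the picture (384x512x3 uint8, red, green, blue); there is no depth.
- env.camera_params(name): a dict with "intrinsics" (3x3 intrinsics, pixels), "origin" and "orientation" of the camera in the world. Camera axes: x right, y up, looking along -z (the intrinsics and any distortion apply to the point x, -y, -z); pixel columns grow to the right and rows downward; lengths in m; the calibration is good to about 2 mm. A picture is of the moment at which its call begins: read the wrist's pose just before it. camera_params takes no time and is no camera call; for the wrist camera it gives the pose at the moment of the call.
- env.finish_job(): hands the job in; it is judged then, once.
The state is a dict: "clock": time; "joint_positions": joint angles; "dq": joint speeds; "joint_efforts": joint torques, N m; "ee_pos": TCP position; "ee_rot": TCP orientation; "contact_force": force on the tool from outside, world axes, zero at the start; "wrist_torque": the same for the moment, N m; "grip_width": finger opening in m; "grasp_force": force on a finger pad.
Only numpy, scipy, OpenCV 4.12 (cv2) and the standard library are available. Lean on these libraries where they do the work, as an engineer would, in place of code of your own. Each camera call takes 0.05 s, during which the arm holds its last target. There are 200 camera calls.

## Working session

There is one attempt and no reset: what is moved stays moved. The work goes in short steps, Python scripts to look and compute and a shell command to move; the robot and the scene stay as the last step left them, time stands still between calls to the robot, and variables do not carry over. Pictures are saved under pics/ and viewed, at most 19 in all, crops included, and the job is handed in when it is done.

```bash
mkdir -p pics; cat > h.py <<'E'
import numpy as np, cv2
from station import env
def grab(n,f):
    p=env.camera_params(n); im=env.capture(n); cv2.imwrite('pics/'+f,im[:,:,::-1]); np.savez('pics/'+f[:-4]+'.npz',im=im,K=p['intrinsics'],o=p['origin'],R=p['orientation']); return im
def load(f):
    d=np.load('pics/'+f+'.npz'); return d['im'],d['K'],d['o'],d['R']
def ray(c,u,v):
    _,K,o,R=c; d=np.linalg.solve(K,[u,v,1.]); return o, R@np.array([d[0],-d[1],-d[2]])
def onz(c,u,v,z):
    o,d=ray(c,u,v); return (o+d*(z-o[2])/d[2])
def proj(c,P):
    _,K,o,R=c; q=R.T@(np.array(P)-o); q=K@np.array([q[0],-q[1],-q[2]]); return q[:2]/q[2]
E
python3 - <<'E'
from h import *
for n in('top','side','wrist'):
    grab(n,n+'0.png'); p=env.camera_params(n); print(n,p)
s=env.observe(); print(s, env.grasp_offset)
E
```

```text
top {'intrinsics': array([[498.27041833,   0.        , 257.50474814],
       [  0.        , 498.27041833, 192.40505001],
       [  0.        ,   0.        ,   1.        ]]), 'origin': array([ 0.28239968, -0.08814279,  1.59153297]), 'orientation': array([[ 0.02328192,  0.99193387, -0.12459997],
       [-0.99965062,  0.02465865,  0.00951816],
       [ 0.01251385,  0.12433483,  0.9921614 ]])}
side {'intrinsics': array([[460.84791835,   0.        , 260.99838661],
       [  0.        , 460.84791835, 197.38746644],
       [  0.        ,   0.        ,   1.        ]]), 'origin': array([0.32736974, 1.12753135, 0.7902759 ]), 'orientation': array([[-0.99202969,  0.08313623, -0.09468613],
       [-0.12416351, -0.51698845,  0.84693941],
       [ 0.02145972,  0.85194561,  0.52319037]])}
wrist {'intrinsics': array([[274.32372058,   0.        , 251.60059649],
       [  0.        , 274.32372058, 189.54521437],
       [  0.        ,   0.        ,   1.        ]]), 'origin': array([ 0.33583572, -0.53151922,  0.37368381]), 'orientation': array([[ 0.44325351,  0.86500411,  0.23514724],
       [-0.89639296
[... 207 characters left out ...]
e+01, -5.47082757e+00]), 'dq': array([-0.03485126, -0.10958721, -0.03887644, -0.10277918,  0.06650871,
        0.07411703]), 'joint_efforts': array([-8.84950095e-04, -8.82544255e+01, -3.84063935e+01, -2.01662874e-04,
        7.06423700e-03, -1.62561702e-05]), 'ee_pos': array([ 0.27613898, -0.56041397,  0.23086309]), 'ee_rot': array([[ 8.97044783e-01,  4.41939552e-01, -2.99740748e-04],
       [ 4.41939645e-01, -8.97044424e-01,  8.07441754e-04],
       [ 8.79596798e-05, -8.56778732e-04, -9.99999629e-01]]), 'contact_force': array([-0.17527266, -0.37552373,  0.262399  ]), 'wrist_torque': array([ 0.03298455,  0.0427796 , -0.01424468]), 'grasp_force': 0.0, 'grip_width': 0.08537814531340303} 0.0187
```

View pics/top0.png

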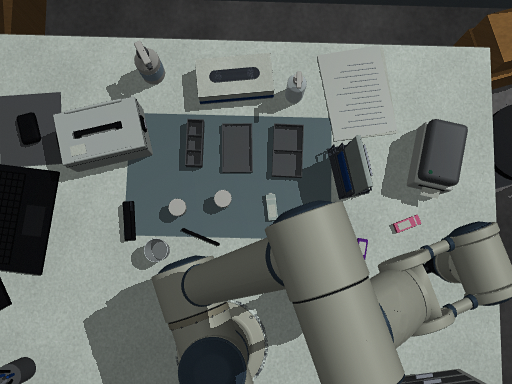

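View pics/side0.png

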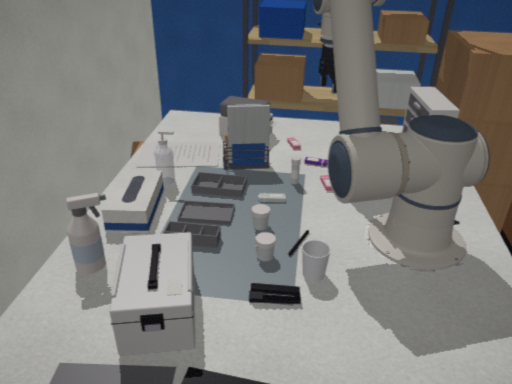

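The top view shows the cups at (177,207) and (223,198), the mailer at (271,207) and the clipboard in its sorter at about (350,167). The rack is at (192,144), the slide tray at (236,148), the cup tray at (288,151), and the box at (103,130). The arm hides the tube here, but the side view shows it at (296,170).

```bash
python3 - <<'E'
from h import *
c=load('top0'); s=load('side0')
cv2.imwrite('pics/c1.png',cv2.resize(c[0][100:260,120:400,::-1],None,fx=2.8,fy=2.8,interpolation=cv2.INTER_CUBIC))
cv2.imwrite('pics/c2.png',cv2.resize(s[0][90:290,90:350,::-1],None,fx=3,fy=3,interpolation=cv2.INTER_CUBIC))
for n,u,v,z in [('cupa',177,206,.062),('cupb',223,198,.062),('mailer',271,207,.016),('rack',192,144,.04),('slide',236,148,.014),('cuptray',288,151,.028)]:
    print(n,onz(c,u,v,z).round(3))
for n,u,v,z in [('tubetop',296,158,.095),('mailer',272,198,.016),('cup near',265,240,.062),('cupfar',261,211,.062)]: print(n,onz(s,u,v,z).round(3))
E
```

```text
cupa [0.426 0.144 0.062]
cupb [0.454 0.003 0.062]
mailer [ 0.435 -0.147  0.016]
rack [0.627 0.108 0.04 ]
slide [ 0.623 -0.031  0.014]
cuptray [ 0.615 -0.198  0.028]
tubetop [ 0.368 -0.268  0.095]
mailer [ 0.432 -0.128  0.016]
cup near [0.422 0.159 0.062]
cupfar [0.45  0.023 0.062]
```

View pics/c1.png

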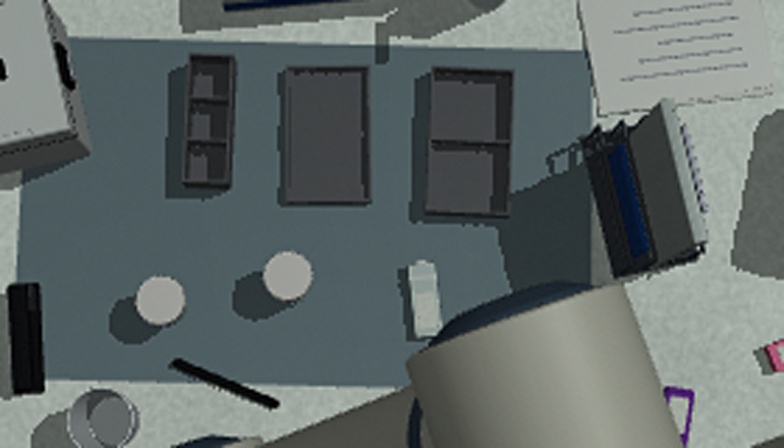

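View pics/c2.png

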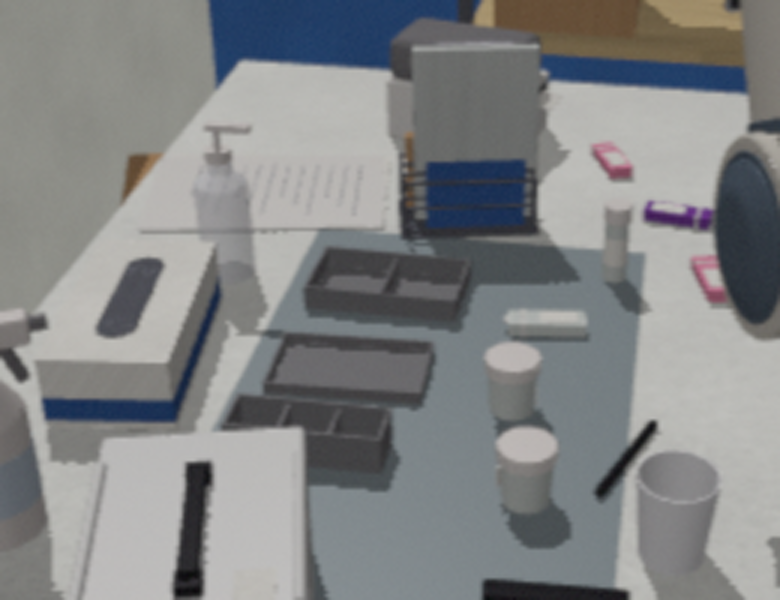

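The top crop shows the trays' long sides running along world x. The clipboard's plain face looks toward +y, so its clip is on the −y side. The side view confirms the tube near (0.37,-0.27). My next move lifts the arm to a high viewpoint over the middle.

```bash
python3 -m pendant '[{"dz":40},{"dz":80,"rz":-0.1},{"dz":120,"rz":-0.2},{"dz":160,"rz":-0.3},{"dz":170,"rz":-0.4,"dy":30},{"dx":244,"dy":460,"dz":170,"rz":-0.457},{"dx":244,"dy":460,"dz":170,"rz":-0.457},{"dx":244,"dy":460,"dz":170,"rz":-0.457},{"dx":244,"dy":460,"dz":170,"rz":-0.457},{"dx":244,"dy":460,"dz":170,"rz":-0.457},{"dx":244,"dy":460,"dz":170,"rz":-0.457},{"dx":244,"dy":460,"dz":170,"rz":-0.457},{"dx":244,"dy":460,"dz":170,"rz":-0.457},{"dx":244,"dy":460,"dz":170,"rz":-0.457},{"dx":244,"dy":460,"dz":170,"rz":-0.457},{"dx":244,"dy":460,"dz":170,"rz":-0.457},{"dx":244,"dy":460,"dz":170,"rz":-0.457},{"dx":244,"dy":460,"dz":170,"rz":-0.457},{"dx":244,"dy":460,"dz":170,"rz":-0.457},{"dx":244,"dy":460,"dz":170,"rz":-0.457}]' 40 && python3 - <<'E'
from h import *
grab('wrist','w1.png'); grab('side','s1.png'); grab('top','t1.png')
w=load('w1'); cv2.imwrite('pics/w1b.png',cv2.resize(w[0][:,:,::-1],(800,600),interpolation=cv2.INTER_CUBIC))
print(w[2],env.observe()['ee_pos'])
E
```

```text
validation failed for argument at $[0]...
```

```bash
python3 -m pendant '[{"dx":0,"dy":0,"dz":170,"rx":0,"ry":0,"rz":-0.3,"grip":100},{"dx":0,"dy":0,"dz":170,"rx":0,"ry":0,"rz":-0.3,"grip":100},{"dx":0,"dy":0,"dz":170,"rx":0,"ry":0,"rz":-0.3,"grip":100},{"dx":0,"dy":0,"dz":170,"rx":0,"ry":0,"rz":-0.3,"grip":100},{"dx":244,"dy":460,"dz":170,"rx":0,"ry":0,"rz":-0.457,"grip":100},{"dx":244,"dy":460,"dz":170,"rx":0,"ry":0,"rz":-0.457,"grip":100},{"dx":244,"dy":460,"dz":170,"rx":0,"ry":0,"rz":-0.457,"grip":100},{"dx":244,"dy":460,"dz":170,"rx":0,"ry":0,"rz":-0.457,"grip":100},{"dx":244,"dy":460,"dz":170,"rx":0,"ry":0,"rz":-0.457,"grip":100},{"dx":244,"dy":460,"dz":170,"rx":0,"ry":0,"rz":-0.457,"grip":100},{"dx":244,"dy":460,"dz":170,"rx":0,"ry":0,"rz":-0.457,"grip":100},{"dx":244,"dy":460,"dz":170,"rx":0,"ry":0,"rz":-0.457,"grip":100},{"dx":244,"dy":460,"dz":170,"rx":0,"ry":0,"rz":-0.457,"grip":100},{"dx":244,"dy":460,"dz":170,"rx":0,"ry":0,"rz":-0.457,"grip":100},{"dx":244,"dy":460,"dz":170,"rx":0,"ry":0,"rz":-0.457,"grip":100},{"dx":244,"dy":460,"dz":170,"rx":0,"ry":0,"rz":-0.457,"grip":100},{"dx":244,"dy":460,"dz":170,"rx":0,"ry":0,"rz":-0.457,"grip":100},{"dx":244,"dy":460,"dz":170,"rx":0,"ry":0,"rz":-0.457,"grip":100},{"dx":244,"dy":460,"dz":170,"rx":0,"ry":0,"rz":-0.457,"grip":100}]' 40 && python3 - <<'E'
from h import *
grab('wrist','w1.png'); grab('side','s1.png'); grab('top','t1.png')
w=load('w1'); cv2.imwrite('pics/w1b.png',cv2.resize(w[0][:,:,::-1],(800,600),interpolation=cv2.INTER_CUBIC))
print(w[2],env.observe()['ee_pos'])
E
```

```text
clock: 1.73
ee_pos: [0.5204, -0.0996, 0.401]
ee_rot: [[1.0, 0.003, -0.001], [0.003, -1.0, 0.0], [-0.001, -0.0, -1.0]]
contact_force: [-0.1, -0.6, 0.1]
grip_width: 0.0853
grasp_force: 0.0
[ 0.58700064 -0.09979123  0.54376292] [ 0.51981949 -0.10150128  0.40119366]
```

View pics/w1b.png

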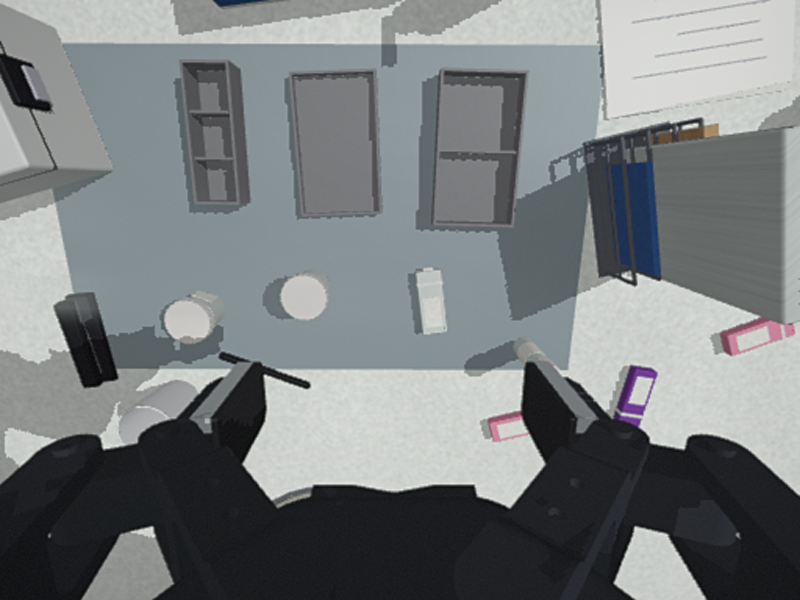

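The wrist view at 800×600 gives cup lids at (188,319) and (304,297), the mailer at (430,302), and the tube cap at (527,348) partly behind a finger. It also shows the tray rims clearly. Pink and purple look-alikes lie at (757,337), (508,427) and (635,390). Now to turn these into positions.

```bash
python3 - <<'E'
from h import *
w=load('w1'); k=512/800
P=lambda u,v,z:onz(w,u*k,v*k,z)[:2]
def edge(n,a,b,z,L,half,side):
    A,B=P(*a,z),P(*b,z); d=A-B; l=np.hypot(*d); d/=l; nrm=np.array([d[1],-d[0]])*side  # side +1 -> toward -y
    print(n,'len',l.round(3),'want',L,'yaw',np.degrees(np.arctan2(d[1],d[0])).round(1),'centre',((A+B)/2+nrm*half).round(4))
edge('rack',(180,61),(193,206),.04,.15,.026,1)
edge('slideL',(289,73),(300,215),.014,.16,.049,1); edge('slideR',(376,70),(381,213),.014,.16,.049,-1)
edge('cupL',(440,70),(432,224),.028,.17,.048,1); edge('cupR',(527,70),(514,226),.028,.17,.048,-1)
im=w[0]; g=cv2.resize(cv2.cvtColor(im,cv2.COLOR_RGB2GRAY),None,fx=4,fy=4,interpolation=cv2.INTER_CUBIC)
for (u,v) in [(188,319),(304,297)]:
    u,v=int(u*k*4),int(v*k*4); r=g[v-90:v+90,u-90:u+90]
    c=cv2.HoughCircles(r,cv2.HOUGH_GRADIENT,1,200,param1=80,param2=15,minRadius=45,maxRadius=75)
    x,y,R=c[0][0]; x=(u-90+x)/4;y=(v-90+y)/4; p=onz(w,x,y,.062); e=onz(w,x+R/4,y,.062); print('cup',p.round(4),'R',np.hypot(*(e-p)[:2]).round(4),x,y)
hsv=cv2.cvtColor(im,cv2.COLOR_RGB2HSV)
x0,x1,y0,y1=int(405*k),int(460*k),int(255*k),int(345*k)
m=(hsv[y0:y1,x0:x1,2]>165).astype('uint8'); cs,_=cv2.findContours(m,0,1); c=max(cs,key=cv2.contourArea)
b=cv2.boxPoints(cv2.minAreaRect(c))+[x0,y0]; q=np.array([onz(w,*p,.012)[:2] for p in b]); print('mailer',q.mean(0),np.hypot(*(q[0]-q[1])),np.hypot(*(q[1]-q[2])),q.tolist())
# tube & cups from side view
s=load('s1'); t=load('t1')
cv2.imwrite('pics/tc.png',np.vstack([cv2.resize(s[0][130:200,240:400,::-1],(800,350),interpolation=cv2.INTER_CUBIC),cv2.resize(w[0][190:240,300:460,::-1],(800,250),interpolation=cv2.INTER_CUBIC)]))
E
```

```text
rack len 0.151 want 0.15 yaw -1.5 centre [0.6311 0.1039]
slideL len 0.157 want 0.16 yaw 1.5 centre [ 0.6245 -0.0324]
slideR len 0.158 want 0.16 yaw 1.9 centre [ 0.6248 -0.0326]
cupL len 0.166 want 0.17 yaw -1.4 centre [ 0.6181 -0.1953]
cupR len 0.169 want 0.17 yaw -0.3 centre [ 0.6187 -0.1957]
cup [0.4272 0.1421 0.062 ] R 0.0292 120.875 203.875
cup [0.4542 0.0044 0.062 ] R 0.0268 194.625 190.125
mailer [ 0.43707976 -0.14919412] 0.03196576872022317 0.08781713051123075 [[0.47845003979417167, -0.126887816312046], [0.48265351015165475, -0.15857600349321113], [0.39589255712459903, -0.1721548635728925], [0.3913229135398364, -0.13915778531402787]]
```

View pics/tc.png

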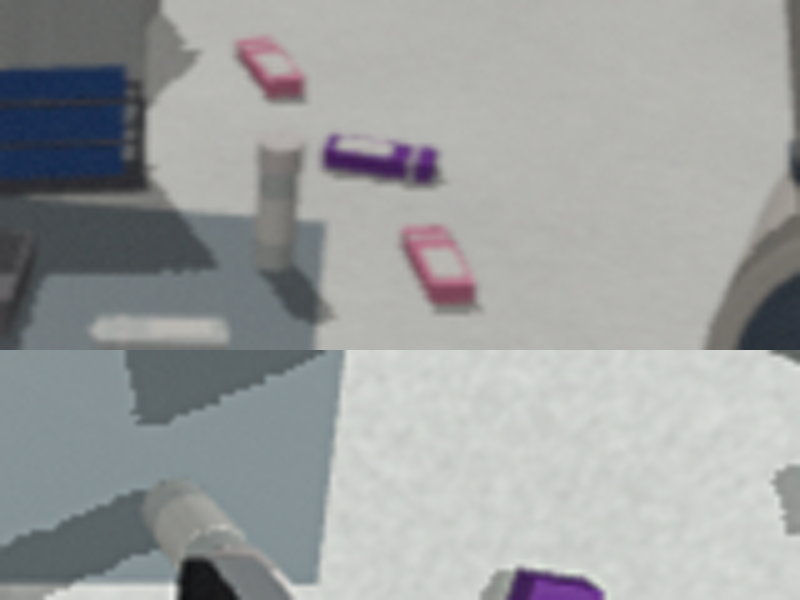

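```bash
python3 - <<'E'
from h import *
w=load('w1');s=load('s1')
print('foot w',onz(w,335,219,0.0),'foot s',onz(s,294.8,182,0.0),'cap s',onz(s,296.2,158,.095))
for n,P in [('a',(.4272,.1421,.062)),('b',(.4542,.0044,.062)),('foot a',(.4272,.1421,0))]: print(n,proj(s,P))
E
```

```text
foot w [ 0.37533821 -0.27604355  0.        ] foot s [ 0.36695006 -0.27189284  0.        ] cap s [ 0.36767893 -0.26787626  0.095     ]
a [263.8917347  236.01916322]
b [260.31408864 207.41902424]
foot a [263.32950561 254.38005351]
```

```bash
python3 -m pendant '[{"dx":-66,"dy":105,"dz":-270,"rx":0,"ry":0,"rz":0,"grip":100},{"dx":-66,"dy":105,"dz":-270,"rx":0,"ry":0,"rz":0,"grip":100},{"dx":-66,"dy":105,"dz":-270,"rx":0,"ry":0,"rz":0,"grip":100},{"dx":-66,"dy":105,"dz":-270,"rx":0,"ry":0,"rz":0,"grip":100},{"dx":-66,"dy":105,"dz":-270,"rx":0,"ry":0,"rz":0,"grip":100},{"dx":-66,"dy":105,"dz":-270,"rx":0,"ry":0,"rz":0,"grip":100},{"dx":-66,"dy":105,"dz":-270,"rx":0,"ry":0,"rz":0,"grip":100},{"dx":-66,"dy":105,"dz":-270,"rx":0,"ry":0,"rz":0,"grip":100},{"dx":-66,"dy":105,"dz":-300,"rx":0,"ry":0,"rz":0,"grip":100},{"dx":-66,"dy":105,"dz":-330,"rx":0,"ry":0,"rz":0,"grip":100},{"dx":-66,"dy":105,"dz":-360,"rx":0,"ry":0,"rz":0,"grip":100},{"dx":-66,"dy":105,"dz":-369,"rx":0,"ry":0,"rz":0,"grip":100},{"dx":-66,"dy":105,"dz":-369,"rx":0,"ry":0,"rz":0,"grip":90},{"dx":-66,"dy":105,"dz":-369,"rx":0,"ry":0,"rz":0,"grip":55},{"dx":-66,"dy":105,"dz":-369,"rx":0,"ry":0,"rz":0,"grip":50},{"dx":-66,"dy":105,"dz":-369,"rx":0,"ry":0,"rz":0,"grip":50},{"dx":-66,"dy":105,"dz":-369,"rx":0,"ry":0,"rz":0,"grip":50},{"dx":-66,"dy":105,"dz":-369,"rx":0,"ry":0,"rz":0,"grip":50}]' 30
```

```text
clock: 3.38
ee_pos: [0.4554, 0.004, 0.034]
ee_rot: [[1.0, 0.001, 0.003], [0.001, -1.0, -0.001], [0.003, 0.001, -1.0]]
contact_force: [-0.4, -2.6, 9.3]
grip_width: 0.0532
grasp_force: 30.7
```

```bash
python3 -m pendant '[{"dx":0,"dy":0,"dz":25,"rx":0,"ry":0,"rz":0,"grip":50},{"dx":0,"dy":0,"dz":60,"rx":0,"ry":0,"rz":0,"grip":50},{"dx":30,"dy":-30,"dz":60,"rx":0,"ry":0,"rz":0,"grip":50},{"dx":58,"dy":-57,"dz":60,"rx":0,"ry":0,"rz":0,"grip":50},{"dx":86,"dy":-84,"dz":60,"rx":0,"ry":0,"rz":0,"grip":50},{"dx":114,"dy":-111,"dz":60,"rx":0,"ry":0,"rz":0,"grip":50},{"dx":142,"dy":-138,"dz":60,"rx":0,"ry":0,"rz":0,"grip":50},{"dx":170,"dy":-165,"dz":60,"rx":0,"ry":0,"rz":0,"grip":50},{"dx":195,"dy":-190,"dz":60,"rx":0,"ry":0,"rz":0,"grip":50},{"dx":206,"dy":-200,"dz":60,"rx":0,"ry":0,"rz":0,"grip":50},{"dx":206,"dy":-200,"dz":60,"rx":0,"ry":0,"rz":0,"grip":50},{"dx":206,"dy":-200,"dz":40,"rx":0,"ry":0,"rz":0,"grip":50},{"dx":206,"dy":-200,"dz":20,"rx":0,"ry":0,"rz":0,"grip":50},{"dx":206,"dy":-200,"dz":9,"rx":0,"ry":0,"rz":0,"grip":50},{"dx":206,"dy":-200,"dz":4,"rx":0,"ry":0,"rz":0,"grip":50},{"dx":206,"dy":-200,"dz":3,"rx":0,"ry":0,"rz":0,"grip":50},{"dx":206,"dy":-200,"dz":3,"rx":0,"ry":0,"rz":0,"grip":50}]' 30
```

```text
clock: 4.8
ee_pos: [0.6603, -0.1951, 0.0366]
ee_rot: [[1.0, 0.001, 0.001], [0.001, -1.0, 0.0], [0.001, -0.0, -1.0]]
contact_force: [0.2, 0.6, -0.9]
grip_width: 0.0522
grasp_force: 32.3
```

```bash
python3 -m pendant '[{"dx":0,"dy":0,"dz":-2,"rx":0,"ry":0,"rz":0,"grip":50},{"dx":0,"dy":0,"dz":-2,"rx":0,"ry":0,"rz":0,"grip":75},{"dx":0,"dy":0,"dz":-2,"rx":0,"ry":0,"rz":0,"grip":100},{"dx":0,"dy":0,"dz":-2,"rx":0,"ry":0,"rz":0,"grip":100},{"dx":0,"dy":0,"dz":0,"rx":0,"ry":0,"rz":0,"grip":100},{"dx":0,"dy":0,"dz":40,"rx":0,"ry":0,"rz":0,"grip":100},{"dx":0,"dy":0,"dz":80,"rx":0,"ry":0,"rz":0,"grip":100},{"dx":-233,"dy":337,"dz":90,"rx":0,"ry":0,"rz":0,"grip":100},{"dx":-233,"dy":337,"dz":90,"rx":0,"ry":0,"rz":0,"grip":100},{"dx":-233,"dy":337,"dz":90,"rx":0,"ry":0,"rz":0,"grip":100},{"dx":-233,"dy":337,"dz":90,"rx":0,"ry":0,"rz":0,"grip":100},{"dx":-233,"dy":337,"dz":90,"rx":0,"ry":0,"rz":0,"grip":100},{"dx":-233,"dy":337,"dz":90,"rx":0,"ry":0,"rz":0,"grip":100},{"dx":-233,"dy":337,"dz":90,"rx":0,"ry":0,"rz":0,"grip":100},{"dx":-233,"dy":337,"dz":90,"rx":0,"ry":0,"rz":0,"grip":100},{"dx":-233,"dy":337,"dz":90,"rx":0,"ry":0,"rz":0,"grip":100},{"dx":-233,"dy":337,"dz":90,"rx":0,"ry":0,"rz":0,"grip":100},{"dx":-233,"dy":337,"dz":90,"rx":0,"ry":0,"rz":0,"grip":100},{"dx":-233,"dy":337,"dz":90,"rx":0,"ry":0,"rz":0,"grip":100}]' 30
```

```text
clock: 6.38
ee_pos: [0.4264, 0.1426, 0.1257]
ee_rot: [[1.0, 0.004, 0.0], [0.004, -1.0, 0.0], [0.0, -0.0, -1.0]]
contact_force: [0.1, -0.5, 0.3]
grip_width: 0.0851
grasp_force: 0.0
```

```bash
python3 -m pendant '[{"dx":0,"dy":0,"dz":-35,"rx":0,"ry":0,"rz":0,"grip":100},{"dx":0,"dy":0,"dz":-70,"rx":0,"ry":0,"rz":0,"grip":100},{"dx":0,"dy":0,"dz":-92,"rx":0,"ry":0,"rz":0,"grip":100},{"dx":0,"dy":0,"dz":-92,"rx":0,"ry":0,"rz":0,"grip":90},{"dx":0,"dy":0,"dz":-92,"rx":0,"ry":0,"rz":0,"grip":55},{"dx":0,"dy":0,"dz":-92,"rx":0,"ry":0,"rz":0,"grip":50},{"dx":0,"dy":0,"dz":-92,"rx":0,"ry":0,"rz":0,"grip":50},{"dx":0,"dy":0,"dz":-92,"rx":0,"ry":0,"rz":0,"grip":50},{"dx":0,"dy":0,"dz":-92,"rx":0,"ry":0,"rz":0,"grip":50}]' 30
```

```text
clock: 7.13
ee_pos: [0.428, 0.1414, 0.0344]
ee_rot: [[1.0, 0.001, 0.002], [0.001, -1.0, 0.0], [0.002, -0.0, -1.0]]
contact_force: [0.7, -1.3, 9.7]
grip_width: 0.0529
grasp_force: 31.9
```

```bash
python3 -m pendant '[{"dx":0,"dy":0,"dz":25,"rx":0,"ry":0,"rz":0,"grip":50},{"dx":0,"dy":0,"dz":60,"rx":0,"ry":0,"rz":0,"grip":50},{"dx":10,"dy":-27,"dz":60,"rx":0,"ry":0,"rz":0,"grip":50},{"dx":25,"dy":-62,"dz":60,"rx":0,"ry":0,"rz":0,"grip":50},{"dx":40,"dy":-97,"dz":60,"rx":0,"ry":0,"rz":0,"grip":50},{"dx":55,"dy":-132,"dz":60,"rx":0,"ry":0,"rz":0,"grip":50},{"dx":70,"dy":-167,"dz":60,"rx":0,"ry":0,"rz":0,"grip":50},{"dx":85,"dy":-202,"dz":60,"rx":0,"ry":0,"rz":0,"grip":50},{"dx":100,"dy":-237,"dz":60,"rx":0,"ry":0,"rz":0,"grip":50},{"dx":115,"dy":-272,"dz":60,"rx":0,"ry":0,"rz":0,"grip":50},{"dx":131,"dy":-305,"dz":60,"rx":0,"ry":0,"rz":0,"grip":50},{"dx":149,"dy":-337,"dz":60,"rx":0,"ry":0,"rz":0,"grip":50},{"dx":149,"dy":-337,"dz":60,"rx":0,"ry":0,"rz":0,"grip":50},{"dx":149,"dy":-337,"dz":40,"rx":0,"ry":0,"rz":0,"grip":50},{"dx":149,"dy":-337,"dz":20,"rx":0,"ry":0,"rz":0,"grip":50},{"dx":149,"dy":-337,"dz":8,"rx":0,"ry":0,"rz":0,"grip":50},{"dx":149,"dy":-337,"dz":3,"rx":0,"ry":0,"rz":0,"grip":50},{"dx":149,"dy":-337,"dz":1,"rx":0,"ry":0,"rz":0,"grip":50},{"dx":149,"dy":-337,"dz":1,"rx":0,"ry":0,"rz":0,"grip":50}]' 30
```

```text
clock: 8.72
ee_pos: [0.5766, -0.1944, 0.0357]
ee_rot: [[1.0, 0.001, 0.001], [0.001, -1.0, 0.001], [0.001, -0.001, -1.0]]
contact_force: [-2.4, 10.2, 16.0]
grip_width: 0.0528
grasp_force: 33.5
```

```bash
python3 -m pendant '[{"dx":0,"dy":0,"dz":0,"rx":0,"ry":0,"rz":0,"grip":75},{"dx":0,"dy":0,"dz":0,"rx":0,"ry":0,"rz":0,"grip":100},{"dx":0,"dy":0,"dz":0,"rx":0,"ry":0,"rz":0,"grip":100},{"dx":0,"dy":0,"dz":2,"rx":0,"ry":0,"rz":0,"grip":100},{"dx":0,"dy":0,"dz":40,"rx":0,"ry":0,"rz":0,"grip":100},{"dx":0,"dy":0,"dz":80,"rx":0,"ry":0,"rz":0,"grip":100},{"dx":-140,"dy":45,"dz":80,"rx":0,"ry":0,"rz":0.155,"grip":100},{"dx":-140,"dy":45,"dz":80,"rx":0,"ry":0,"rz":0.155,"grip":100},{"dx":-140,"dy":45,"dz":80,"rx":0,"ry":0,"rz":0.155,"grip":100},{"dx":-140,"dy":45,"dz":80,"rx":0,"ry":0,"rz":0.155,"grip":100},{"dx":-140,"dy":45,"dz":50,"rx":0,"ry":0,"rz":0.155,"grip":100},{"dx":-140,"dy":45,"dz":15,"rx":0,"ry":0,"rz":0.155,"grip":100},{"dx":-140,"dy":45,"dz":-15,"rx":0,"ry":0,"rz":0.155,"grip":100},{"dx":-140,"dy":45,"dz":-29,"rx":0,"ry":0,"rz":0.155,"grip":90},{"dx":-140,"dy":45,"dz":-29,"rx":0,"ry":0,"rz":0.155,"grip":50},{"dx":-140,"dy":45,"dz":-29,"rx":0,"ry":0,"rz":0.155,"grip":25},{"dx":-140,"dy":45,"dz":-29,"rx":0,"ry":0,"rz":0.155,"grip":25},{"dx":-140,"dy":45,"dz":-29,"rx":0,"ry":0,"rz":0.155,"grip":25},{"dx":-140,"dy":45,"dz":-29,"rx":0,"ry":0,"rz":0.155,"grip":25},{"dx":-140,"dy":45,"dz":-29,"rx":0,"ry":0,"rz":0.155,"grip":25}]' 30
```

```text
clock: 10.38
ee_pos: [0.4369, -0.151, 0.0066]
ee_rot: [[0.988, 0.155, 0.002], [0.155, -0.988, -0.001], [0.002, 0.001, -1.0]]
contact_force: [-1.7, 0.8, 7.3]
grip_width: 0.0314
grasp_force: 30.1
```

```bash
python3 - <<'E'
from h import *
grab('wrist','w2.png'); grab('side','s2.png')
a=load('w2')[0];b=load('s2')[0]
cv2.imwrite('pics/v2.png',np.hstack([a,b])[:,:,::-1][::,:] if 0 else cv2.resize(np.hstack([a,b])[:,:,::-1],(800,300),interpolation=cv2.INTER_AREA))
E
```

```text
(no output)
```

View pics/v2.png

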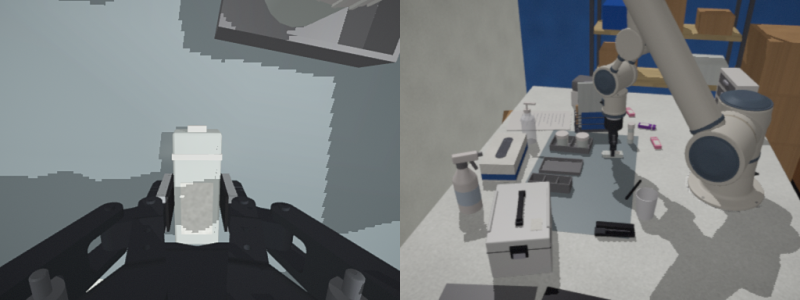

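The mailer is held at 31 mm, and the side view shows both cups standing upright in the two-bay tray. Next I carry the mailer to the slide tray.

```bash
python3 -m pendant '[{"dx":0,"dy":0,"dz":25,"rx":0,"ry":0,"rz":0,"grip":25},{"dx":0,"dy":0,"dz":50,"rx":0,"ry":0,"rz":0,"grip":25},{"dx":30,"dy":18,"dz":50,"rx":0,"ry":0,"rz":-0.04,"grip":25},{"dx":60,"dy":38,"dz":50,"rx":0,"ry":0,"rz":-0.08,"grip":25},{"dx":92,"dy":58,"dz":50,"rx":0,"ry":0,"rz":-0.12,"grip":25},{"dx":124,"dy":78,"dz":50,"rx":0,"ry":0,"rz":-0.125,"grip":25},{"dx":156,"dy":98,"dz":50,"rx":0,"ry":0,"rz":-0.125,"grip":25},{"dx":188,"dy":118,"dz":50,"rx":0,"ry":0,"rz":-0.125,"grip":25},{"dx":188,"dy":118,"dz":50,"rx":0,"ry":0,"rz":-0.125,"grip":25},{"dx":188,"dy":118,"dz":25,"rx":0,"ry":0,"rz":-0.125,"grip":25},{"dx":188,"dy":118,"dz":10,"rx":0,"ry":0,"rz":-0.125,"grip":25},{"dx":188,"dy":118,"dz":4,"rx":0,"ry":0,"rz":-0.125,"grip":25},{"dx":188,"dy":118,"dz":3,"rx":0,"ry":0,"rz":-0.125,"grip":25},{"dx":188,"dy":118,"dz":3,"rx":0,"ry":0,"rz":-0.125,"grip":30},{"dx":188,"dy":118,"dz":3,"rx":0,"ry":0,"rz":-0.125,"grip":50},{"dx":188,"dy":118,"dz":4,"rx":0,"ry":0,"rz":-0.125,"grip":55},{"dx":188,"dy":118,"dz":6,"rx":0,"ry":0,"rz":-0.125,"grip":55},{"dx":188,"dy":118,"dz":45,"rx":0,"ry":0,"rz":-0.125,"grip":55},{"dx":188,"dy":118,"dz":85,"rx":0,"ry":0,"rz":-0.125,"grip":80}]' 30
```

```text
clock: 12.07
ee_pos: [0.6227, -0.0325, 0.0898]
ee_rot: [[1.0, 0.031, -0.004], [0.031, -1.0, 0.001], [-0.004, -0.001, -1.0]]
contact_force: [1.4, -0.9, 0.0]
grip_width: 0.0578
grasp_force: 0.0
```

```bash
python3 -m pendant '[{"dx":0,"dy":0,"dz":35,"rx":0,"ry":0,"rz":0,"grip":100},{"dx":0,"dy":0,"dz":75,"rx":0,"ry":0,"rz":0,"grip":100},{"dx":-254,"dy":-240,"dz":115,"rx":0,"ry":0,"rz":0,"grip":100},{"dx":-254,"dy":-240,"dz":115,"rx":0,"ry":0,"rz":0,"grip":100},{"dx":-254,"dy":-240,"dz":115,"rx":0,"ry":0,"rz":0,"grip":100},{"dx":-254,"dy":-240,"dz":115,"rx":0,"ry":0,"rz":0,"grip":100},{"dx":-254,"dy":-240,"dz":115,"rx":0,"ry":0,"rz":0,"grip":100},{"dx":-254,"dy":-240,"dz":115,"rx":0,"ry":0,"rz":0,"grip":100},{"dx":-254,"dy":-240,"dz":115,"rx":0,"ry":0,"rz":0,"grip":100},{"dx":-254,"dy":-240,"dz":115,"rx":0,"ry":0,"rz":0,"grip":100},{"dx":-254,"dy":-240,"dz":115,"rx":0,"ry":0,"rz":0,"grip":100},{"dx":-254,"dy":-240,"dz":115,"rx":0,"ry":0,"rz":0,"grip":100},{"dx":-254,"dy":-240,"dz":115,"rx":0,"ry":0,"rz":0,"grip":100},{"dx":-254,"dy":-240,"dz":115,"rx":0,"ry":0,"rz":0,"grip":100}]' 30; python3 - <<'E'
from h import *
grab('wrist','w3.png'); grab('top','t3.png')
a=load('w3')[0];b=load('t3')[0]
cv2.imwrite('pics/v3.png',np.hstack([cv2.resize(a[:,:,::-1],(400,300)),cv2.resize(b[90:225,150:330,::-1],(400,300),interpolation=cv2.INTER_CUBIC)]))
E
```

```text
clock: 13.23
ee_pos: [0.3705, -0.2724, 0.2055]
ee_rot: [[1.0, 0.03, 0.001], [0.03, -1.0, -0.0], [0.001, 0.0, -1.0]]
contact_force: [0.1, 0.2, -0.1]
grip_width: 0.0849
grasp_force: 0.0
```

View pics/v3.png

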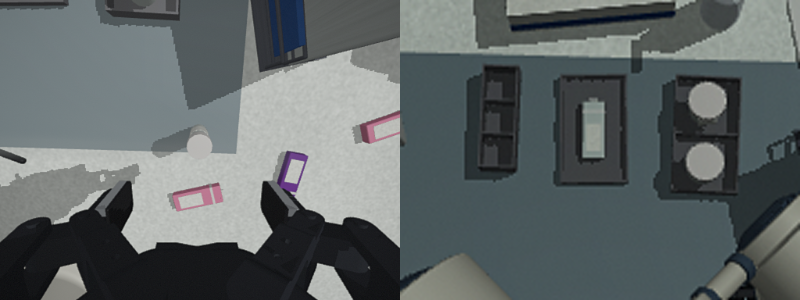

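The placed items look right: the mailer is flat in the slide tray and there is one cup in each bay. The tube cap is at about (256,182) in the full wrist picture.

```bash
python3 - <<'E'
from h import *
w=load('w3'); g=cv2.resize(cv2.cvtColor(w[0],cv2.COLOR_RGB2GRAY),None,fx=4,fy=4,interpolation=cv2.INTER_CUBIC)
u,v=256*4,182*4; r=g[v-90:v+90,u-90:u+90]
for c in cv2.HoughCircles(r,cv2.HOUGH_GRADIENT,1,5,param1=80,param2=12,minRadius=35,maxRadius=75)[0][:4]:
    x,y,R=c; x=(u-90+x)/4;y=(v-90+y)/4; p=onz(w,x,y,.095); e=onz(w,x+R/4,y,.095); print(x,y,p.round(4),(e-p)[:2].round(4))
print(onz(w,256,182,.095), proj(w,(.3705,-.2724,.095)))
E
```

```text
254.875 188.125 [ 0.3698 -0.2755  0.095 ] [ 0.0005 -0.0152]
256.125 187.375 [ 0.3705 -0.2767  0.095 ] [ 0.0005 -0.0148]
253.625 187.375 [ 0.3705 -0.2743  0.095 ] [ 0.0005 -0.0139]
257.125 189.875 [ 0.3681 -0.2778  0.095 ] [ 0.0006 -0.0178]
[ 0.37580284 -0.27640095  0.095     ] [251.61249849 187.26540188]
```

```bash
python3 -m pendant '[{"dx":0,"dy":-4,"dz":-35,"rx":0,"ry":0,"rz":0,"grip":100},{"dx":0,"dy":-4,"dz":-70,"rx":0,"ry":0,"rz":0,"grip":100},{"dx":0,"dy":-4,"dz":-105,"rx":0,"ry":0,"rz":0,"grip":100},{"dx":0,"dy":-4,"dz":-135,"rx":0,"ry":0,"rz":0,"grip":100},{"dx":0,"dy":-4,"dz":-143,"rx":0,"ry":0,"rz":0,"grip":80},{"dx":0,"dy":-4,"dz":-143,"rx":0,"ry":0,"rz":0,"grip":50},{"dx":0,"dy":-4,"dz":-143,"rx":0,"ry":0,"rz":0,"grip":35},{"dx":0,"dy":-4,"dz":-143,"rx":0,"ry":0,"rz":0,"grip":30},{"dx":0,"dy":-4,"dz":-143,"rx":0,"ry":0,"rz":0,"grip":25},{"dx":0,"dy":-4,"dz":-143,"rx":0,"ry":0,"rz":0,"grip":25},{"dx":0,"dy":-4,"dz":-143,"rx":0,"ry":0,"rz":0,"grip":25}]' 30
```

```text
clock: 14.25
ee_pos: [0.371, -0.2772, 0.0638]
ee_rot: [[1.0, 0.031, 0.002], [0.031, -1.0, -0.002], [0.002, 0.002, -1.0]]
contact_force: [-0.1, 1.9, 8.1]
grip_width: 0.0298
grasp_force: 29.3
```

```bash
python3 -m pendant '[{"dx":0,"dy":0,"dz":25,"rx":0,"ry":0,"rz":0,"grip":25},{"dx":0,"dy":0,"dz":55,"rx":0,"ry":0,"rz":0,"grip":25},{"dx":10,"dy":15,"dz":75,"rx":0,"ry":0,"rz":0,"grip":25},{"dx":30,"dy":44,"dz":75,"rx":0,"ry":0,"rz":-0.03,"grip":25},{"dx":51,"dy":75,"dz":75,"rx":0,"ry":0,"rz":-0.05,"grip":25},{"dx":72,"dy":106,"dz":75,"rx":0,"ry":0,"rz":-0.05,"grip":25},{"dx":93,"dy":137,"dz":75,"rx":0,"ry":0,"rz":-0.05,"grip":25},{"dx":114,"dy":168,"dz":75,"rx":0,"ry":0,"rz":-0.05,"grip":25},{"dx":135,"dy":199,"dz":75,"rx":0,"ry":0,"rz":-0.05,"grip":25},{"dx":156,"dy":230,"dz":75,"rx":0,"ry":0,"rz":-0.05,"grip":25},{"dx":177,"dy":261,"dz":75,"rx":0,"ry":0,"rz":-0.05,"grip":25},{"dx":198,"dy":292,"dz":75,"rx":0,"ry":0,"rz":-0.05,"grip":25},{"dx":219,"dy":323,"dz":75,"rx":0,"ry":0,"rz":-0.05,"grip":25},{"dx":240,"dy":354,"dz":75,"rx":0,"ry":0,"rz":-0.05,"grip":25},{"dx":252,"dy":371,"dz":75,"rx":0,"ry":0,"rz":-0.05,"grip":25},{"dx":259,"dy":380,"dz":75,"rx":0,"ry":0,"rz":-0.05,"grip":25},{"dx":259,"dy":380,"dz":75,"rx":0,"ry":0,"rz":-0.05,"grip":25},{"dx":259,"dy":380,"dz":75,"rx":0,"ry":0,"rz":-0.05,"grip":25}]' 30; python3 - <<'E'
from h import *
w=grab('wrist','w4.png'); cv2.imwrite('pics/v4.png',cv2.resize(w[:,:,::-1],(800,600),interpolation=cv2.INTER_CUBIC))
E
```

```text
clock: 15.75
ee_pos: [0.629, 0.103, 0.1378]
ee_rot: [[1.0, -0.019, 0.0], [-0.019, -1.0, -0.0], [0.0, 0.0, -1.0]]
contact_force: [-0.7, -1.4, -1.1]
grip_width: 0.0303
grasp_force: 29.9
```

View pics/v4.png

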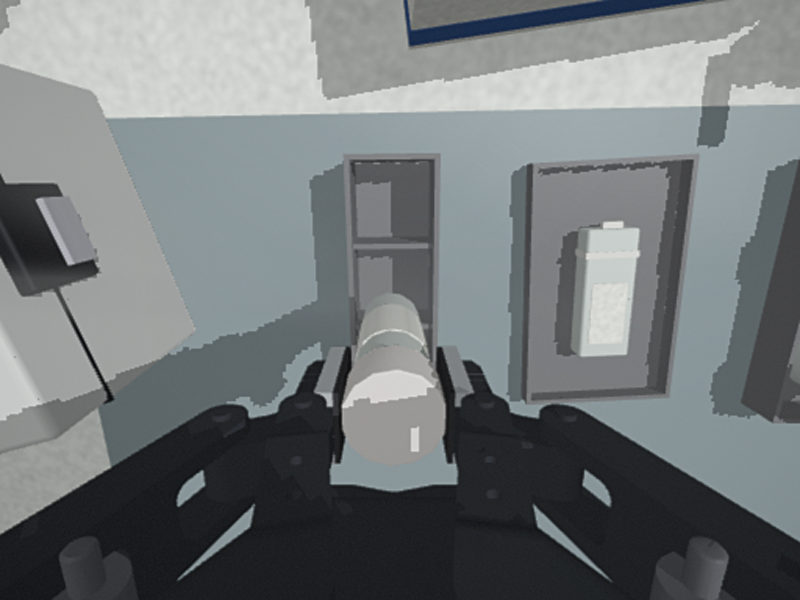

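```bash
python3 - <<'E'
from h import *
w=load('w4');k=.64
for u,v in [(344,154),(440,153),(348,245),(437,245),(350,330),(437,330)]: print(u,v,onz(w,u*k,v*k,.04).round(4))
print(proj(w,(.629,.103,.0))/k, onz(w,390*k,310*k,.075))
E
```

```text
344 154 [0.7092 0.1279 0.04  ]
440 153 [0.7088 0.0767 0.04  ]
348 245 [0.6604 0.128  0.04  ]
437 245 [0.6596 0.0778 0.04  ]
350 330 [0.6097 0.129  0.04  ]
437 330 [0.6089 0.0773 0.04  ]
[393.31853704 282.23220883] [0.63246706 0.10450622 0.075     ]
```

```bash
python3 -m pendant '[{"dx":5,"dy":0,"dz":0,"rx":0,"ry":0,"rz":0,"grip":25},{"dx":5,"dy":0,"dz":-15,"rx":0,"ry":0,"rz":0,"grip":25},{"dx":5,"dy":0,"dz":-35,"rx":0,"ry":0,"rz":0,"grip":25},{"dx":5,"dy":0,"dz":-52,"rx":0,"ry":0,"rz":0,"grip":25},{"dx":5,"dy":0,"dz":-64,"rx":0,"ry":0,"rz":0,"grip":25},{"dx":5,"dy":0,"dz":-69,"rx":0,"ry":0,"rz":0,"grip":25},{"dx":5,"dy":0,"dz":-71,"rx":0,"ry":0,"rz":0,"grip":25},{"dx":5,"dy":0,"dz":-72,"rx":0,"ry":0,"rz":0,"grip":25},{"dx":5,"dy":0,"dz":-72,"rx":0,"ry":0,"rz":0,"grip":25}]' 30
```

```text
clock: 16.55
ee_pos: [0.6349, 0.1032, 0.0667]
ee_rot: [[1.0, -0.02, 0.002], [-0.02, -1.0, 0.0], [0.002, -0.0, -1.0]]
contact_force: [-2.8, 0.3, 8.3]
grip_width: 0.0302
grasp_force: 30.5
```

```bash
python3 -m pendant '[{"dx":0,"dy":0,"dz":0,"rx":0,"ry":0,"rz":0,"grip":40},{"dx":0,"dy":0,"dz":0,"rx":0,"ry":0,"rz":0,"grip":65},{"dx":0,"dy":0,"dz":0,"rx":0,"ry":0,"rz":0,"grip":65},{"dx":0,"dy":0,"dz":2,"rx":0,"ry":0,"rz":0,"grip":65},{"dx":0,"dy":0,"dz":40,"rx":0,"ry":0,"rz":0,"grip":65},{"dx":0,"dy":0,"dz":80,"rx":0,"ry":0,"rz":0,"grip":65},{"dx":-185,"dy":50,"dz":335,"rx":0,"ry":0,"rz":0,"grip":65},{"dx":-185,"dy":50,"dz":335,"rx":0,"ry":0,"rz":0,"grip":65},{"dx":-185,"dy":50,"dz":335,"rx":0,"ry":0,"rz":0,"grip":65},{"dx":-185,"dy":50,"dz":335,"rx":0,"ry":0,"rz":0,"grip":65},{"dx":-185,"dy":50,"dz":335,"rx":0,"ry":0,"rz":0,"grip":65},{"dx":-185,"dy":50,"dz":335,"rx":0,"ry":0,"rz":0,"grip":65},{"dx":-185,"dy":50,"dz":335,"rx":0,"ry":0,"rz":0,"grip":65},{"dx":-185,"dy":50,"dz":335,"rx":0,"ry":0,"rz":0,"grip":65},{"dx":-185,"dy":50,"dz":335,"rx":0,"ry":0,"rz":0,"grip":65},{"dx":-185,"dy":50,"dz":335,"rx":0,"ry":0,"rz":0,"grip":65}]' 30; python3 - <<'E'
from h import *
w=grab('wrist','w5.png'); cv2.imwrite('pics/v5.png',cv2.resize(w[:,:,::-1],(800,600),interpolation=cv2.INTER_CUBIC)); grab('top','t5.png')
E
```

```text
clock: 17.88
ee_pos: [0.4491, 0.1536, 0.4016]
ee_rot: [[1.0, -0.019, 0.003], [-0.019, -1.0, 0.001], [0.003, -0.001, -1.0]]
contact_force: [0.4, -0.4, -0.3]
grip_width: 0.0554
grasp_force: 0.0
```

View pics/v5.png

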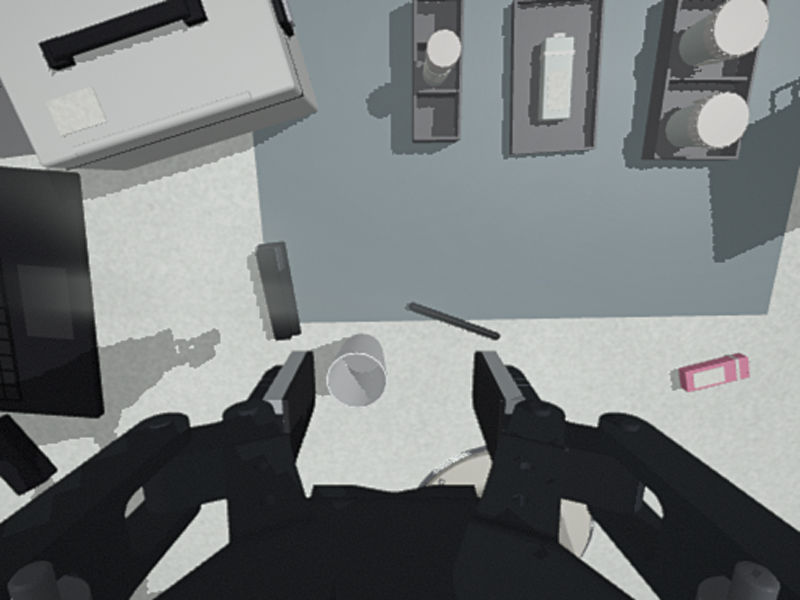

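The tube stands in the rack's middle bay and the mailer and cups are in place. The box's near top edge runs from (42,166) to (303,95), and its foot corner is at (317,107).

```bash
python3 - <<'E'
from h import *
w=load('w5');k=.64
A=onz(w,42*k,166*k,.13);B=onz(w,303*k,95*k,.13);d=(B-A)[:2]
print(A,B,np.hypot(*d),np.degrees(np.arctan2(d[1],d[0])),'mid',(A+B)/2)
C=onz(w,317*k,107*k,0);print('foot corner',C, 'foot line left', onz(w,120*k,165*k,0))
n=np.array([d[1],-d[0]])/np.hypot(*d); print('normal',n,'top off',n@(B-A)[:2], 'foot vs top', n@(C-B)[:2])
t=load('t5'); print(proj(t,A),proj(t,B),proj(t,C))
# clipboard rough from w1: top edge front corners
w=load('w1')
for u,v in [(785,125),(785,322)]: print('clip +y top corners',onz(w,u*k,v*k,.224))
cv2.imwrite('pics/t5b.png',cv2.resize(t[0][90:180,30:160,::-1],None,fx=6,fy=6,interpolation=cv2.INTER_CUBIC))
E
```

```text
[0.53429984 0.47863739 0.13      ] [0.59058854 0.23197484 0.13      ] 0.25300361850869496 -77.14515622221037 mid [0.56244419 0.35530611 0.13      ]
foot corner [0.60098974 0.24151266 0.        ] foot line left [0.53984825 0.48561557 0.        ]
normal [-0.97493684 -0.22248181] top off 4.710752451867612e-18 foot vs top -0.012262501572488885
[ 62.05179306 164.68249342] [146.43436329 148.16836431] [152.01684788 153.4634462 ]
clip +y top corners [ 0.6248569  -0.37178008  0.224     ]
clip +y top corners [ 0.48053854 -0.40707638  0.224     ]
```

View pics/t5b.png

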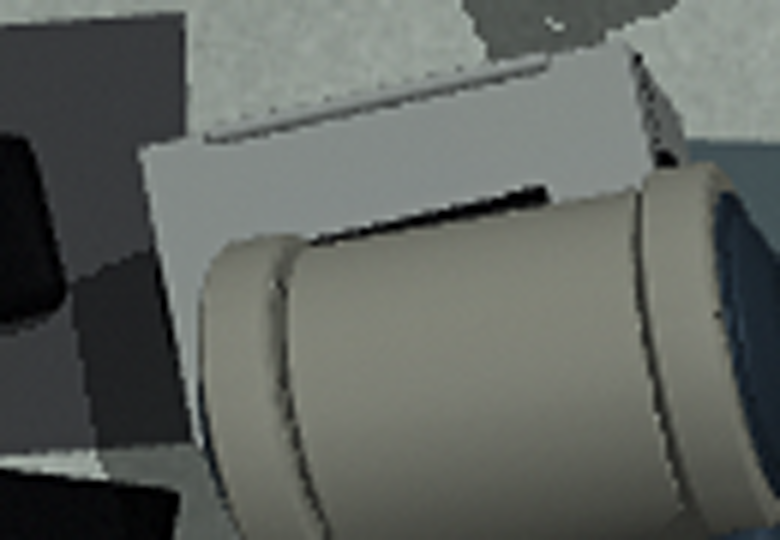

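```bash
python3 - <<'E'
from h import *
t=load('top0')[0];w=load('w5')[0]
cv2.imwrite('pics/bx.png',np.vstack([cv2.resize(t[120:180,50:160,::-1],(550,300),interpolation=cv2.INTER_CUBIC),cv2.resize(w[50:116,10:220,::-1],(800,252),interpolation=cv2.INTER_CUBIC)[:,:550] if 0 else cv2.resize(w[45:115,10:220,::-1],(550,183),interpolation=cv2.INTER_CUBIC)]))
E
```

```text
(no output)
```

View pics/bx.png

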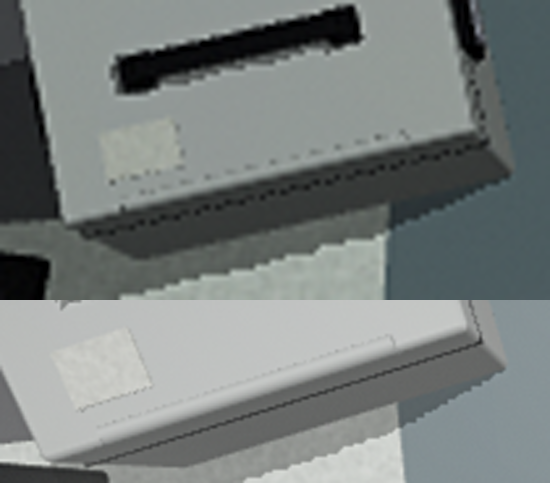

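```bash
python3 - <<'E'
from h import *
t=load('top0');w=load('w5')
def L(n,c,a,b,z):
    A=onz(c,*a,z)[:2];B=onz(c,*b,z)[:2];d=B-A;print(n,A.round(4),B.round(4),'len',np.hypot(*d).round(3),'ang',np.degrees(np.arctan2(d[1],d[0])).round(1),'x at y=.355',(A+d*(.355-A[1])/d[1])[0].round(4))
L('top foot',t,(78,171.4),(152,155),0)
L('wr foot',w,(80.6,108.8),(202.8,70.2),0)
for z in(.10,.12,.13):
    L('top edge',t,(64,165),(146.5,147),z); L('wr edge',w,(27.2,106.1),(189.5,57.5),z)
E
```

```text
top foot [0.5361 0.4764] [0.5959 0.2413] len 0.243 ang -75.7 x at y=.355 0.567
wr foot [0.5339 0.4794] [0.5981 0.2418] len 0.246 ang -74.9 x at y=.355 0.5675
top edge [0.5386 0.4843] [0.6005 0.2385] len 0.253 ang -75.9 x at y=.355 0.5712
wr edge [0.5359 0.5017] [0.6007 0.244 ] len 0.266 ang -75.9 x at y=.355 0.5728
top edge [0.5352 0.4767] [0.5963 0.2342] len 0.25 ang -75.9 x at y=.355 0.5658
wr edge [0.535 0.486] [0.5968 0.2399] len 0.254 ang -75.9 x at y=.355 0.5679
top edge [0.5335 0.4728] [0.5941 0.232 ] len 0.248 ang -75.9 x at y=.355 0.5632
wr edge [0.5345 0.4781] [0.5949 0.2378] len 0.248 ang -75.9 x at y=.355 0.5654
```

The box's near face agrees in both views: it passes through about (0.566,0.358) with the box turned +14.3°. The clipboard is near (0.5546,-0.397), yaw about 13.7°. I'll move above it and look from there.

```bash
python3 -m pendant '[{"dx":106,"dy":-554,"dz":-60,"rx":0,"ry":0,"rz":0.258,"grip":100},{"dx":106,"dy":-554,"dz":-60,"rx":0,"ry":0,"rz":0.258,"grip":100},{"dx":106,"dy":-554,"dz":-60,"rx":0,"ry":0,"rz":0.258,"grip":100},{"dx":106,"dy":-554,"dz":-60,"rx":0,"ry":0,"rz":0.258,"grip":100},{"dx":106,"dy":-554,"dz":-60,"rx":0,"ry":0,"rz":0.258,"grip":100},{"dx":106,"dy":-554,"dz":-60,"rx":0,"ry":0,"rz":0.258,"grip":100},{"dx":106,"dy":-554,"dz":-60,"rx":0,"ry":0,"rz":0.258,"grip":100},{"dx":106,"dy":-554,"dz":-60,"rx":0,"ry":0,"rz":0.258,"grip":100},{"dx":106,"dy":-554,"dz":-60,"rx":0,"ry":0,"rz":0.258,"grip":100},{"dx":106,"dy":-554,"dz":-60,"rx":0,"ry":0,"rz":0.258,"grip":100},{"dx":106,"dy":-554,"dz":-60,"rx":0,"ry":0,"rz":0.258,"grip":100},{"dx":106,"dy":-554,"dz":-60,"rx":0,"ry":0,"rz":0.258,"grip":100},{"dx":106,"dy":-554,"dz":-60,"rx":0,"ry":0,"rz":0.258,"grip":100},{"dx":106,"dy":-554,"dz":-60,"rx":0,"ry":0,"rz":0.258,"grip":100},{"dx":106,"dy":-554,"dz":-60,"rx":0,"ry":0,"rz":0.258,"grip":100},{"dx":106,"dy":-554,"dz":-60,"rx":0,"ry":0,"rz":0.258,"grip":100},{"dx":106,"dy":-554,"dz":-60,"rx":0,"ry":0,"rz":0.258,"grip":100}]' 30; python3 - <<'E'
from h import *
w=grab('wrist','w6.png'); cv2.imwrite('pics/v6.png',cv2.resize(w[:,:,::-1],(800,600),interpolation=cv2.INTER_CUBIC))
E
```

```text
clock: 19.4
ee_pos: [0.5549, -0.4007, 0.3384]
ee_rot: [[0.972, 0.236, -0.002], [0.236, -0.972, 0.002], [-0.002, -0.002, -1.0]]
contact_force: [-0.3, 0.7, 0.7]
grip_width: 0.0851
grasp_force: 0.0
```

View pics/v6.png

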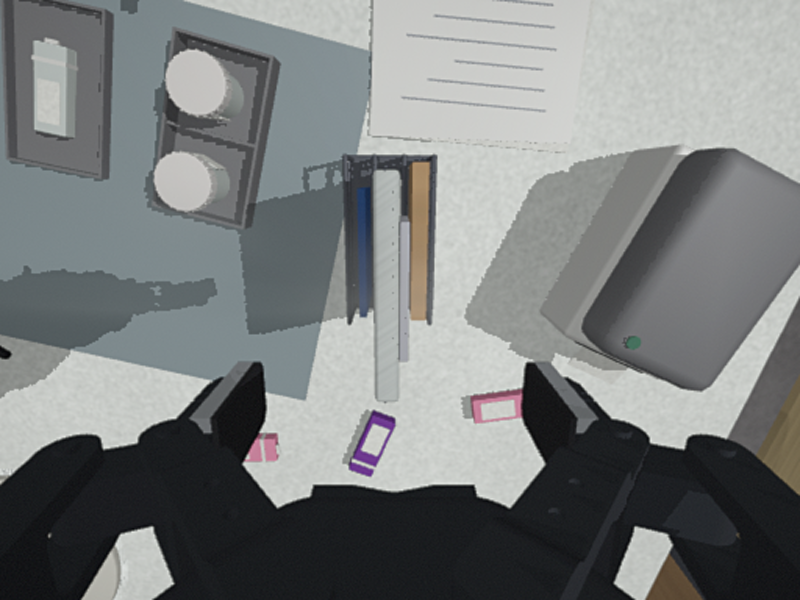

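The view shows the board's top from (387,170) to (388,402), with the clip on its right side, toward −y. Other items stand in the sorter's side slots.

```bash
python3 - <<'E'
from h import *
w=load('w6');k=.64
q=[onz(w,u*k,v*k,.224)[:2] for u,v in [(374,170),(400,170),(399,402),(376,402)]]
for p in q: print(p.round(4))
f=(q[0]+q[1])/2;n=(q[2]+q[3])/2;d=f-n;l=np.hypot(*d);d/=l
c=(f+n)/2; print('len',l,'yaw',np.degrees(np.arctan2(d[1],d[0])),'widths',np.hypot(*(q[0]-q[1])),np.hypot(*(q[2]-q[3])),'c',c)
print('clip',[onz(w,u*k,v*k,.224)[:2].round(4) for u,v in [(410,218),(408,360)]])
m=np.array([d[1],-d[0]]); print('grip target',c+m*.003)
E
```

```text
[ 0.6219 -0.3727]
[ 0.6255 -0.3873]
[ 0.4813 -0.4224]
[ 0.4776 -0.4075]
len 0.14842808735545768 yaw 13.633398082441547 widths 0.014969033231749727 0.015337058961386096 c [ 0.55157738 -0.39747673]
clip [array([ 0.6004, -0.3996]), array([ 0.512 , -0.4208])]
grip target [ 0.5522845 -0.4003922]
```

```bash
python3 -m pendant '[{"dx":-3,"dy":0,"dz":-35,"rx":0,"ry":0,"rz":0.003,"grip":100},{"dx":-3,"dy":0,"dz":-70,"rx":0,"ry":0,"rz":0.003,"grip":100},{"dx":-3,"dy":0,"dz":-105,"rx":0,"ry":0,"rz":0.003,"grip":100},{"dx":-3,"dy":0,"dz":-140,"rx":0,"ry":0,"rz":0.003,"grip":100},{"dx":-3,"dy":0,"dz":-159,"rx":0,"ry":0,"rz":0.003,"grip":90},{"dx":-3,"dy":0,"dz":-159,"rx":0,"ry":0,"rz":0.003,"grip":60},{"dx":-3,"dy":0,"dz":-159,"rx":0,"ry":0,"rz":0.003,"grip":40},{"dx":-3,"dy":0,"dz":-159,"rx":0,"ry":0,"rz":0.003,"grip":25},{"dx":-3,"dy":0,"dz":-159,"rx":0,"ry":0,"rz":0.003,"grip":15},{"dx":-3,"dy":0,"dz":-159,"rx":0,"ry":0,"rz":0.003,"grip":15},{"dx":-3,"dy":0,"dz":-159,"rx":0,"ry":0,"rz":0.003,"grip":15},{"dx":-3,"dy":0,"dz":-159,"rx":0,"ry":0,"rz":0.003,"grip":15},{"dx":-3,"dy":0,"dz":-159,"rx":0,"ry":0,"rz":0.003,"grip":15}]' 60
```

```text
clock: 20.53
ee_pos: [0.5531, -0.4009, 0.1836]
ee_rot: [[0.971, 0.24, 0.003], [0.24, -0.971, -0.002], [0.002, 0.002, -1.0]]
contact_force: [0.6, 1.7, 8.8]
grip_width: 0.0213
grasp_force: 59.7
```

```bash
python3 -m pendant '[{"dx":0,"dy":0,"dz":15,"rx":0,"ry":0,"rz":0,"grip":15},{"dx":0,"dy":0,"dz":35,"rx":0,"ry":0,"rz":0,"grip":15},{"dx":0,"dy":0,"dz":60,"rx":0,"ry":0,"rz":0,"grip":15},{"dx":0,"dy":0,"dz":85,"rx":0,"ry":0,"rz":0,"grip":15},{"dx":0,"dy":0,"dz":110,"rx":0,"ry":0,"rz":0,"grip":15},{"dx":0,"dy":0,"dz":135,"rx":0,"ry":0,"rz":0,"grip":15},{"dx":0,"dy":0,"dz":150,"rx":0,"ry":0,"rz":0,"grip":15},{"dx":0,"dy":0,"dz":150,"rx":0,"ry":0,"rz":0,"grip":15}]' 60; python3 - <<'E'
from h import *
grab('side','s7.png'); grab('top','t7.png'); s=load('s7')[0]
cv2.imwrite('pics/v7.png',cv2.resize(s[:,:,::-1],(600,450),interpolation=cv2.INTER_CUBIC))
E
```

```text
clock: 21.2
ee_pos: [0.5532, -0.4014, 0.3361]
ee_rot: [[0.971, 0.24, 0.005], [0.24, -0.971, -0.005], [0.004, 0.006, -1.0]]
contact_force: [-0.5, -0.6, -4.6]
grip_width: 0.0211
grasp_force: 59.5
```

View pics/v7.png

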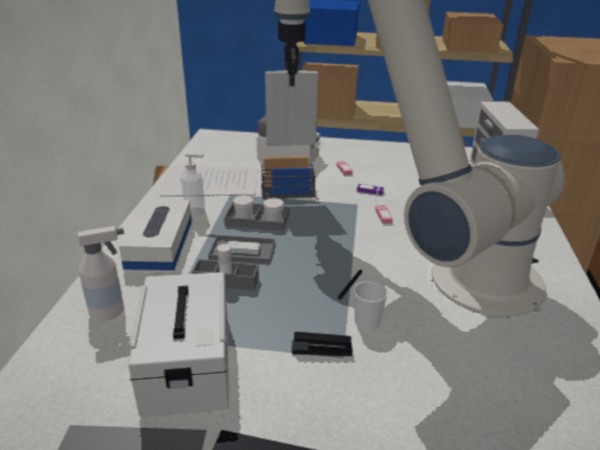

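The clipboard hangs straight and clear of the sorter, with its foot at about 0.158 m. I'll carry it to the front of the box and turn it a quarter turn on the way.

```bash
python3 -m pendant '[{"dx":-2,"dy":15,"dz":0,"rx":0,"ry":0,"rz":0.03,"grip":15},{"dx":-5,"dy":45,"dz":0,"rx":0,"ry":0,"rz":0.1,"grip":15},{"dx":-9,"dy":83,"dz":0,"rx":0,"ry":0,"rz":0.18,"grip":15},{"dx":-14,"dy":121,"dz":0,"rx":0,"ry":0,"rz":0.26,"grip":15},{"dx":-18,"dy":159,"dz":0,"rx":0,"ry":0,"rz":0.34,"grip":15},{"dx":-23,"dy":197,"dz":0,"rx":0,"ry":0,"rz":0.42,"grip":15},{"dx":-27,"dy":235,"dz":0,"rx":0,"ry":0,"rz":0.5,"grip":15},{"dx":-31,"dy":273,"dz":0,"rx":0,"ry":0,"rz":0.58,"grip":15},{"dx":-36,"dy":311,"dz":0,"rx":0,"ry":0,"rz":0.67,"grip":15},{"dx":-40,"dy":349,"dz":0,"rx":0,"ry":0,"rz":0.76,"grip":15},{"dx":-44,"dy":387,"dz":0,"rx":0,"ry":0,"rz":0.85,"grip":15},{"dx":-49,"dy":425,"dz":0,"rx":0,"ry":0,"rz":0.94,"grip":15},{"dx":-53,"dy":463,"dz":0,"rx":0,"ry":0,"rz":1.03,"grip":15},{"dx":-57,"dy":501,"dz":0,"rx":0,"ry":0,"rz":1.12,"grip":15},{"dx":-62,"dy":539,"dz":0,"rx":0,"ry":0,"rz":1.21,"grip":15},{"dx":-66,"dy":577,"dz":0,"rx":0,"ry":0,"rz":1.3,"grip":15},{"dx":-71,"dy":615,"dz":0,"rx":0,"ry":0,"rz":1.39,"grip":15},{"dx":-75,"dy":653,"dz":0,"rx":0,"ry":0,"rz":1.48,"grip":15},{"dx":-80,"dy":691,"dz":0,"rx":0,"ry":0,"rz":1.55,"grip":15},{"dx":-84,"dy":720,"dz":0,"rx":0,"ry":0,"rz":1.578,"grip":15}]' 60
python3 -m pendant '[{"dx":0,"dy":10,"dz":0,"rx":0,"ry":0,"rz":0,"grip":15},{"dx":0,"dy":14,"dz":0,"rx":0,"ry":0,"rz":0,"grip":15},{"dx":0,"dy":14,"dz":0,"rx":0,"ry":0,"rz":0,"grip":15}]' 60
python3 - <<'E'
from h import *
o=env.observe(); R=o['ee_rot']; p=o['ee_pos']
psi=np.radians(14.3); u=np.array([np.cos(psi),np.sin(psi),0]); v=np.array([-np.sin(psi),np.cos(psi),0]); Z=np.array([0,0,1.])
a=.2; F=np.array([.566,.358,0])
print(p,'tool yaw',np.degrees(np.arctan2(R[1,0],R[0,0])))
print('tilt rotvec about box y', (a*v).round(4))
for gap in (.1,.008,.0):
  for h in (.06,.004,.0):
    corner=F-u*(.13*np.tan(a)+gap)+Z*h           # box-side lower edge
    org=corner-.008*(u*np.cos(a)-Z*np.sin(a))
    t=org+.179*(Z*np.cos(a)+u*np.sin(a))+.0037*(u*np.cos(a)-Z*np.sin(a))
    print(gap,h,'tcp',t.round(4),'delta mm',((t-p)*1000).round(1))
E
```

```text
clock: 22.97
ee_pos: [0.4667, 0.3218, 0.3297]
ee_rot: [[-0.252, 0.968, -0.002], [0.968, 0.252, -0.001], [-0.0, -0.002, -1.0]]
contact_force: [0.1, -0.5, -4.4]
grip_width: 0.0214
grasp_force: 59.8
clock: 23.22
ee_pos: [0.4677, 0.3334, 0.33]
ee_rot: [[-0.247, 0.969, -0.002], [0.969, 0.247, -0.001], [-0.001, -0.002, -1.0]]
contact_force: [-0.5, -0.2, -4.0]
grip_width: 0.0214
grasp_force: 59.9
[0.4677276  0.33343111 0.33002103] tool yaw 104.29884397377243
tilt rotvec about box y [-0.0494  0.1938  0.    ]
0.1 0.06 tcp [0.4739 0.3345 0.2363] delta mm [  6.2   1.1 -93.7]
0.1 0.004 tcp [0.4739 0.3345 0.1803] delta mm [   6.2    1.1 -149.7]
0.1 0.0 tcp [0.4739 0.3345 0.1763] delta mm [   6.2    1.1 -153.7]
0.008 0.06 tcp [0.5631 0.3573 0.2363] delta mm [ 95.4  23.8 -93.7]
0.008 0.004 tcp [0.5631 0.3573 0.1803] delta mm [  95.4   23.8 -149.7]
0.008 0.0 tcp [0.5631 0.3573 0.1763] delta mm [  95.4   23.8 -153.7]
0.0 0.06 tcp [0.5708 0.3592 0.2363] delta mm [103.1  25.8 -93.7]
0.0 0.004 tcp [0.5708 0.3592 0.1803] delta mm [ 103.1   25.8 -149.7]
0.0 0.0 tcp [0.5708 0.3592 0.1763] delta mm [ 103.1   25.8 -153.7]
```

```bash
python3 -m pendant '[{"dx":2,"dy":0,"dz":-20,"rx":-0.012,"ry":0.048,"rz":0,"grip":15},{"dx":4,"dy":0,"dz":-45,"rx":-0.025,"ry":0.097,"rz":0,"grip":15},{"dx":5,"dy":1,"dz":-70,"rx":-0.037,"ry":0.145,"rz":0,"grip":15},{"dx":6,"dy":1,"dz":-94,"rx":-0.049,"ry":0.194,"rz":0,"grip":15},{"dx":25,"dy":6,"dz":-94,"rx":-0.049,"ry":0.194,"rz":0,"grip":15},{"dx":45,"dy":11,"dz":-105,"rx":-0.049,"ry":0.194,"rz":0,"grip":15},{"dx":65,"dy":16,"dz":-120,"rx":-0.049,"ry":0.194,"rz":0,"grip":15},{"dx":80,"dy":20,"dz":-132,"rx":-0.049,"ry":0.194,"rz":0,"grip":15},{"dx":90,"dy":22,"dz":-142,"rx":-0.049,"ry":0.194,"rz":0,"grip":15},{"dx":95,"dy":24,"dz":-148,"rx":-0.049,"ry":0.194,"rz":0,"grip":15},{"dx":95,"dy":24,"dz":-148,"rx":-0.049,"ry":0.194,"rz":0,"grip":15},{"dx":95,"dy":24,"dz":-148,"rx":-0.049,"ry":0.194,"rz":0,"grip":15}]' 60; python3 - <<'E'
from h import *
grab('side','s8.png'); grab('wrist','w8.png'); s=load('s8')[0]; w=load('w8')[0]
cv2.imwrite('pics/v8.png',np.hstack([cv2.resize(s[150:350,80:300,::-1],(440,400),interpolation=cv2.INTER_CUBIC),cv2.resize(w[:300,:,::-1],(360,400))]))
E
```

```text
clock: 24.22
ee_pos: [0.5628, 0.3567, 0.1833]
ee_rot: [[-0.246, 0.95, -0.193], [0.969, 0.241, -0.049], [0.0, -0.2, -0.98]]
contact_force: [0.1, 0.5, -3.2]
grip_width: 0.0213
grasp_force: 60.5
```

View pics/v8.png

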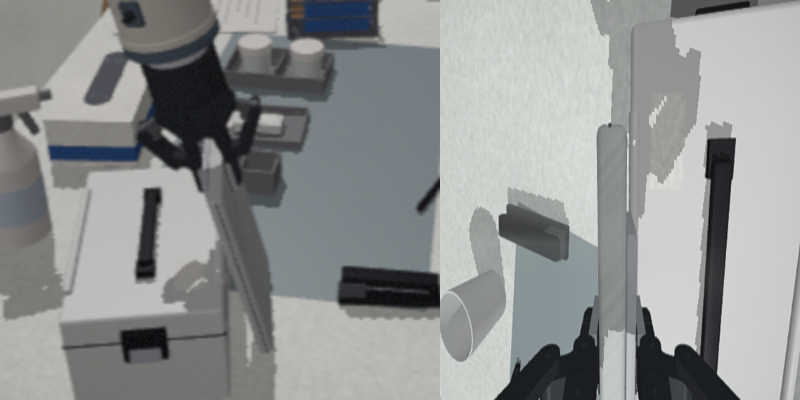

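The clipboard is tilted beside the box and parallel to it, with a small gap still to close. Next I lower it until the foot touches the desk.

```bash
python3 -m pendant '[{"dx":0,"dy":0,"dz":-2,"rx":0,"ry":0,"rz":0,"grip":15},{"dx":0,"dy":0,"dz":-4,"rx":0,"ry":0,"rz":0,"grip":15},{"dx":0,"dy":0,"dz":-5,"rx":0,"ry":0,"rz":0,"grip":15},{"dx":0,"dy":0,"dz":-5,"rx":0,"ry":0,"rz":0,"grip":15},{"dx":0,"dy":0,"dz":-5,"rx":0,"ry":0,"rz":0,"grip":15}]' 60; python3 -m pendant '[{"dx":0,"dy":0,"dz":-1,"rx":0,"ry":0,"rz":0,"grip":15},{"dx":0,"dy":0,"dz":-2,"rx":0,"ry":0,"rz":0,"grip":15},{"dx":0,"dy":0,"dz":-2,"rx":0,"ry":0,"rz":0,"grip":15}]' 60
```

```text
clock: 24.73
ee_pos: [0.5631, 0.3574, 0.1783]
ee_rot: [[-0.247, 0.95, -0.193], [0.969, 0.242, -0.049], [0.0, -0.199, -0.98]]
contact_force: [-0.9, -0.0, -3.9]
grip_width: 0.0214
grasp_force: 60.5
clock: 24.98
ee_pos: [0.5635, 0.3575, 0.1768]
ee_rot: [[-0.246, 0.95, -0.192], [0.969, 0.242, -0.048], [0.001, -0.198, -0.98]]
contact_force: [0.3, 1.4, 2.4]
grip_width: 0.0217
grasp_force: 61.5
```

The foot is on the desk. Now I slide the clipboard in to the box.

```bash
python3 -m pendant '[{"dx":2,"dy":0.5,"dz":1,"rx":0,"ry":0,"rz":0,"grip":15},{"dx":4,"dy":1,"dz":1,"rx":0,"ry":0,"rz":0,"grip":15},{"dx":6,"dy":1.5,"dz":1,"rx":0,"ry":0,"rz":0,"grip":15},{"dx":6,"dy":1.5,"dz":1,"rx":0,"ry":0,"rz":0,"grip":15},{"dx":6,"dy":1.5,"dz":1,"rx":0,"ry":0,"rz":0,"grip":15}]' 60; python3 -m pendant '[{"dx":1,"dy":0,"dz":0,"rx":0,"ry":0,"rz":0,"grip":15},{"dx":2,"dy":0.5,"dz":0,"rx":0,"ry":0,"rz":0,"grip":15},{"dx":2,"dy":0.5,"dz":0,"rx":0,"ry":0,"rz":0,"grip":15}]' 60
```

```text
clock: 25.4
ee_pos: [0.5692, 0.3588, 0.177]
ee_rot: [[-0.246, 0.95, -0.193], [0.969, 0.242, -0.049], [0.0, -0.199, -0.98]]
contact_force: [-1.7, -0.2, -3.7]
grip_width: 0.0212
grasp_force: 60.6
clock: 25.65
ee_pos: [0.57, 0.3589, 0.1769]
ee_rot: [[-0.247, 0.949, -0.196], [0.969, 0.242, -0.05], [-0.0, -0.202, -0.979]]
contact_force: [-7.7, -2.5, -2.0]
grip_width: 0.0215
grasp_force: 60.8
```

Contact with the box shows as −7.7 N. I'll seat the foot and open the gripper gently.

```bash
python3 -m pendant '[{"dx":-0.5,"dy":0,"dz":-1,"rx":0,"ry":0,"rz":0,"grip":15},{"dx":-0.5,"dy":0,"dz":-1,"rx":0,"ry":0,"rz":0,"grip":28},{"dx":-0.5,"dy":0,"dz":-1,"rx":0,"ry":0,"rz":0,"grip":40},{"dx":-0.5,"dy":0,"dz":-1,"rx":0,"ry":0,"rz":0,"grip":55},{"dx":-0.5,"dy":0,"dz":-1,"rx":0,"ry":0,"rz":0,"grip":70},{"dx":-0.5,"dy":0,"dz":-1,"rx":0,"ry":0,"rz":0,"grip":70},{"dx":-0.5,"dy":0,"dz":-1,"rx":0,"ry":0,"rz":0,"grip":70}]' 20; python3 - <<'E'
from h import *
grab('side','s9.png'); grab('wrist','w9.png'); s=load('s9')[0]; w=load('w9')[0]
cv2.imwrite('pics/v9.png',np.hstack([cv2.resize(s[150:350,80:300,::-1],(440,400),interpolation=cv2.INTER_CUBIC),cv2.resize(w[:300,:,::-1],(360,400))]))
E
```

```text
clock: 26.23
ee_pos: [0.5709, 0.3594, 0.1764]
ee_rot: [[-0.246, 0.95, -0.192], [0.969, 0.242, -0.049], [0.0, -0.198, -0.98]]
contact_force: [-0.3, -0.3, -0.6]
grip_width: 0.0597
grasp_force: 0.0
```

View pics/v9.png

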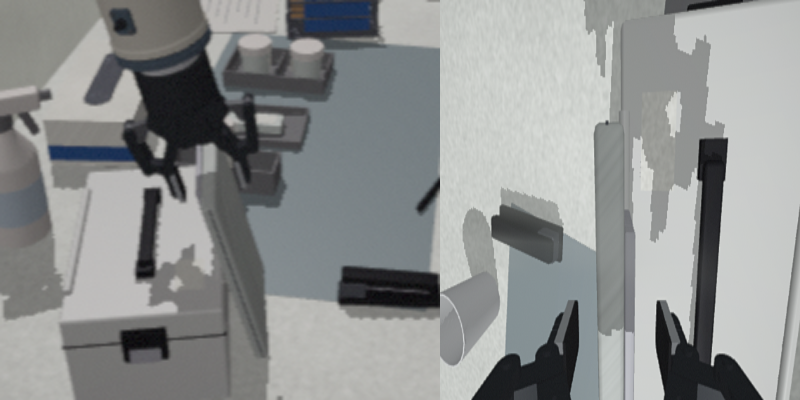

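The fingers are clear on both sides and the board leans on the box by itself. I'll back out along the tool axis and check once more.

```bash
python3 -m pendant '[{"dx":3,"dy":1,"dz":15,"rx":0,"ry":0,"rz":0,"grip":70},{"dx":7,"dy":2,"dz":35,"rx":0,"ry":0,"rz":0,"grip":70},{"dx":13,"dy":3,"dz":65,"rx":0,"ry":0,"rz":0,"grip":70},{"dx":20,"dy":5,"dz":100,"rx":0,"ry":0,"rz":0,"grip":70},{"dx":26,"dy":7,"dz":135,"rx":0,"ry":0,"rz":0,"grip":70},{"dx":26,"dy":7,"dz":170,"rx":0,"ry":0,"rz":0,"grip":70},{"dx":26,"dy":7,"dz":190,"rx":0,"ry":0,"rz":0,"grip":70},{"dx":26,"dy":7,"dz":190,"rx":0,"ry":0,"rz":0,"grip":70},{"dx":26,"dy":7,"dz":190,"rx":0,"ry":0,"rz":0,"grip":70},{"dx":26,"dy":7,"dz":190,"rx":0,"ry":0,"rz":0,"grip":70}]' 20; python3 - <<'E'
from h import *
grab('side','s10.png'); s=load('s10'); d=cv2.absdiff(s[0],load('s9')[0])
# front-lower/top corners of board in side view (end edge): print movement near foot
print('change near foot',d[290:335,195:225].mean())
cv2.imwrite('pics/v10.png',cv2.resize(s[0][90:350,70:330,::-1],(600,600),interpolation=cv2.INTER_CUBIC))
E
```

```text
clock: 27.17
ee_pos: [0.5965, 0.3662, 0.3653]
ee_rot: [[-0.246, 0.95, -0.194], [0.969, 0.241, -0.049], [0.0, -0.2, -0.98]]
contact_force: [-0.1, -0.7, -0.8]
grip_width: 0.0601
grasp_force: 0.0
change near foot 0.7879012345679013
```

View pics/v10.png

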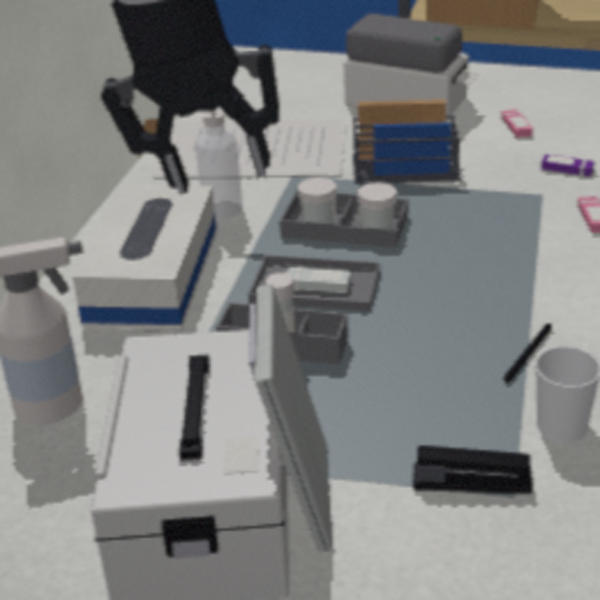

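The board leans on the box's near side with its clip end up and isn't moving. The cups, tube and mailer are all in place and the gripper is clear, so I'm handing in the job.

```bash
python3 -c "
from station import env
print(env.finish_job())"
```

```text
the job is handed in; nothing more can be done
None
```

I handed the job in at about 27 s: cups, tube and mailer are in their trays and the clipboard leans on the box, all confirmed in the last camera view, but the judge returned no verdict.

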